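# Clear the jammed dowel bottle

### The job

The upside-down bottle of wooden dowels in the rocking stand has jammed at its neck, and a few dowels lie spilt on the bench. Put the plywood tote under the neck, back off the stand's locking screw (left-hand thread: it loosens clockwise), rock the bottle from side to side until every dowel has dropped into the tote, and pick the spilt ones into it as well. Leave the bottle upright with the lock screwed fully home again, and the tote with all the dowels in its box flat on the rubber mat, centred on it and lined up with it; keep the tote level and leave the glue jar, hammer and screwdriver where they are.

Things in the scene. Friction and masses are not known exactly. Their poses are not given: they have to be found in the camera images.
- stand: green rocking stand fixed to the bench, origin on the bench under the bottle's neck; x along the axle, which is 110 mm above the bench. Uprights at x = +68 mm (125 mm high) and -68 mm (186 mm high), 12 mm thick, 36 mm wide (y); 122 mm of clear bench between them, open along y, for the tote to go under the neck. An arm on the -x upright (top 186 mm high) holds the locking screw
- bottle (a joint): lean of the bottle about the axle (rad): 0 upright, positive leans its top to the stand's -y, range +-0.8. Stiff (0.2 N m): stays where left. With the lock home it moves under 0.1. Leaning one way only shoves the dowels against that wall; 0.6 to 0.7 rad to one side and then the other, several times, a second or more each way, makes them tip in and drop out one or two at a time
- bottle_neck (a point): point in the clear flat upside-down bottle: middle of the neck opening at its flat inner shoulder, 12 mm above the axle. Inside 68 mm wide (stand y), 16 mm deep (x), 84 mm high above the shoulder; the neck is 30 mm wide in y, its mouth 22 mm below the axle. Outside 76 mm wide; a green plate covers it 100 mm above the axle. The dowels lie across the neck opening and bridge it
- bottle_handle (a point): middle of the wooden handle bar on top of the bottle, 135 mm from the axle: a round bar 16 mm thick, 64 mm long, parallel to the axle (stand x), on two steel posts at +-26 mm along it, 27 mm free below the bar. Grip it across stand y, between the posts; it may turn in the fingers
- lock (a joint): angle of the left-hand locking screw (rad), 0 (home, locked, stops hard) to 2.4. Grows when turned clockwise seen from above, which loosens it and raises it 6 mm per rad; from 2.1 on its tip is clear of the bottle's lugs. Turned anticlockwise it goes home, but only with the bottle upright within 0.06 rad (else the tip lands on a lug and it stops). Friction 0.04 N m; stays where left
- lock_grip (a point): middle of the screw's brass wing, 95 mm from the bottle's middle towards the stand's -x, 215 mm above the bench when home, rising with the screw. The wing is 44 mm long, 13 mm thick, 30 mm high; this point is 11 mm below its top, 19 mm above its lower edge. At joint 0 the wing lies along stand x and turns with the screw
- tote: loose plywood tote, 90 mm (x) by 210 mm (y), 250 g, origin under the middle of its footprint. At the +y end an open box, outside x +-45, y -15 to +105 mm, walls 5 mm thick, top 42 mm high, floor 5 mm; at the -y end an upright grip board
- tote_grip (a point): point on the tote's grip board, 42 mm above the tote's underside at tote y = -90 mm. The board is 14 mm thick (y), 50 mm wide (x), its top 58 mm and its foot 5 mm above the tote's underside; 68 mm of free room between it and the box. Grip it across y from above
- tote_box (a point): middle of the inner floor of the tote's box, 45 mm towards +y of the tote's origin
- mat: fixed black rubber mat 130 mm (x) by 250 mm (y), 3 mm thick; origin under its middle. The tote's y belongs along the mat's y, either way round
- glue: white glue jar with a grey lid, 60 mm thick, 75 mm high, origin under its middle; leave it alone
- hammer: hammer lying on the bench, about 260 mm long; leave it alone
- screwdriver: screwdriver lying on the bench, about 200 mm long; leave it alone
- dowel1: loose wooden dowel, 12 mm thick, 40 mm long along its own y, 12 g, origin at its middle; at the start in the bottle, lying across the neck, the lowest
- dowel2: loose wooden dowel, 12 mm thick, 40 mm long along its own y, 12 g, origin at its middle; at the start in the bottle, lying across the neck, above the others
- dowel3: loose wooden dowel, 12 mm thick, 40 mm long along its own y, 12 g, origin at its middle; at the start in the bottle, lying across the neck, above the others
- dowel4: loose wooden dowel, 12 mm thick, 40 mm long along its own y, 12 g, origin at its middle; at the start lying on the bench at the stand's left (+y), on a flat, so that it does not roll; may be absent (None)
- dowel5: loose wooden dowel, 12 mm thick, 40 mm long along its own y, 12 g, origin at its middle; at the start lying on the bench at the stand's left (+y), on a flat, so that it does not roll; may be absent (None)
- dowel6: loose wooden dowel, 12 mm thick, 40 mm long along its own y, 12 g, origin at its middle; at the start lying on the bench at the stand's left (+y), on a flat, so that it does not roll; may be absent (None)

How it is judged:
By the outcome, as a careful person would: the job done as asked, in the order asked, and still so for the second after the job is handed in, with the robot touching nothing.
Of dowel4, dowel5, dowel6 only 1 to 3 are there at a start; the rules pass over those that are not, and their reading is None.
At some moment in a run one of tote, dowel4, dowel5, dowel6 may be knocked a few centimetres aside while the robot is not near it.
Once in a run the grip may slacken for a moment while it holds something.
It also fails if it takes over 210 s, if anything falls off the work surface, if the arm or the gripper's body presses on something with over 40 N, if the wrist force passes 120 N, or if a joint passes its speed limit or range.

### The arm

A 6-joint arm with a two-finger parallel gripper is mounted at the origin on the work surface. World frame = base frame: x ahead of the robot, y to its left, z up, the work surface at z = 0. Lengths are in mm, angles in rad, forces in N, time in s.
With the tool pointing down it reaches from about 275 to 825 mm from the base axis. Payload 5.2 kg.
Tool frame: the origin (TCP) lies at the very end of the fingers, on their centre line; the grasp point (between the pads) lies 19 mm behind it; z points along the fingers, y is the direction in which the jaws open and shut (so a half turn about z gives the same grasp; the last joint's range is limited). The gripper opens to 93 mm and grips with 3 to 60 N. Pads are 15 mm wide; open, the fingers measure 128 mm over their backs; the gripper's body (75 mm by 188 mm) begins 65 mm behind the grasp point.
Start: joints at [0.93, 0.259, 1.535, -0, 1.348, -0.203], TCP at [233.151, 498.142, 218.653] pointing down, gripper open.
Joint ranges: [-3.14, 3.14], [-0.91, 2.08], [0.19, 2.58], [-1.22, 4.36], [0.22, 2.71], [-3.12, 3.12]. Speed limits (rad/s): [2.57, 2.57, 3.14, 3.14, 3.14, 3.14].

### API

Orientations are given as [roll, pitch, yaw] about the fixed x, y, z axes, in that order (R = Rz(yaw) Ry(pitch) Rx(roll)).
In Python, from bench import robot gives the robot as it stands. The module is installed in compiled form; this text tells all that it offers. Calls block until the motion is done:
- robot.move_ptp(position, orientation): joint-space move of the TCP to a pose.
- robot.move_linear(position, ori=None, speed=150, f_stop=None): straight line of the TCP; ori=None keeps the orientation; speed is the mean speed in mm/s. With f_stop (N) it stops when the force on the tool has changed by that much, and returns True; else False.
- robot.move_j(angles): joint-space move.
- robot.move_gripper(opening): opening from 0.0 (shut) to 1.0 (fully open); the grip force is fixed at half the most; returns when the fingers have stopped.
- robot.sleep(seconds).
- robot.inverse_kinematics(position, orientation): joint angles nearest the present ones, or None.
- robot.get_image(name): name is "scene" or "top"; returns a dict with "img" (384x512x3 uint8, blue, green, red), "fovy" (degrees; the focal length in pixels is half the picture's height over the tangent of half this angle, whatever the lens; pixels are square), "cx", "cy" (the principal point, pixels), "eye" and "orientation" of the camera in the world. Camera axes: x right, y down, z forward; pixel columns grow to the right and rows downward; lengths in mm; the calibration is good to about 2 mm. A picture is of the moment at which its call begins. There is no depth.
A pose or a line that the arm cannot do raises robot.MotionError and nothing moves.
- robot.hand_in(): hands the job in, once; it reports no verdict.
Readings, each from a call of its own:
- robot.current_t(): time.
- robot.current_qpos(): joint angles.
- robot.current_joint_vel(): joint speeds.
- robot.current_joint_efforts(): joint torques, N m.
- robot.current_tcp_pos(): TCP position.
- robot.current_eef_rot(): TCP orientation.
- robot.current_contact_force(): force on the tool from outside, world axes, zero at the start.
- robot.current_ft_torque(): the same for the moment, N m.
- robot.current_gripper_width(): opening from 0.0 (shut) to 1.0 (fully open).
Only numpy, scipy, OpenCV 4.12 (cv2) and the standard library are available. Lean on these libraries where they do the work, as an engineer would, in place of code of your own. Each camera call takes 0.05 s, during which the arm holds its last target. There are 200 camera calls.

## Working session

There is one attempt and no reset: what is moved stays moved. The work goes in short steps, each a Python script; the robot and the scene stay as the last script left them, time stands still between calls to the robot, and variables do not carry over. Pictures are saved under pics/ and viewed, about 12 in all and at most 16, crops included, and the job is handed in when it is done.

```bash
mkdir -p pics
cat > h.py <<'E'
import numpy as np, cv2, json
from scipy.spatial.transform import Rotation as R
from bench import robot
def rot(o):
    o=np.array(o,float)
    return o if o.shape==(3,3) else R.from_euler('xyz',o).as_matrix()
def snap(name,fn):
    d=robot.get_image(name); cv2.imwrite(f'pics/{fn}.png',d['img'])
    m={k:np.array(d[k]).tolist() for k in('fovy','cx','cy','eye','orientation')}
    json.dump(m,open(f'pics/{fn}.json','w')); return d
def crop(fn,x0,y0,x1,y1,s,out):
    im=cv2.imread(f'pics/{fn}.png')[y0:y1,x0:x1]
    cv2.imwrite(f'pics/{out}.png',cv2.resize(im,None,fx=s,fy=s,interpolation=cv2.INTER_CUBIC))
def cam(fn):
    m=json.load(open(f'pics/{fn}.json')); return m,rot(m['orientation']),192/np.tan(np.radians(m['fovy'])/2)
def p2w(fn,u,v,z):
    m,Rm,f=cam(fn); d=Rm@np.array([(u-m['cx'])/f,(v-m['cy'])/f,1]); e=np.array(m['eye'])
    return e+d*(z-e[2])/d[2]
def w2p(fn,p):
    m,Rm,f=cam(fn); c=Rm.T@(np.array(p,float)-m['eye']); return np.array([m['cx']+f*c[0]/c[2],m['cy']+f*c[1]/c[2]])
E
python3 - <<'E'
from h import *
for n in('scene','top'):
    snap(n,n+'0'); print(cam(n+'0')[0])
a=cv2.imread('pics/scene0.png');b=cv2.imread('pics/top0.png')
print(robot.current_eef_rot())
for n in('scene0','top0'):
    im=cv2.resize(cv2.imread(f'pics/{n}.png'),(800,600),interpolation=cv2.INTER_CUBIC);cv2.imwrite(f'pics/{n}b.png',im)
E
```

```text
{'fovy': 42.03295477039052, 'cx': 249.23155925130695, 'cy': 194.40401952452385, 'eye': [1093.240110448297, 610.1430137480537, 1115.0248311211067], 'orientation': [-2.4688731871413676, -0.005072967192400801, 2.4050432428640214]}
{'fovy': 55.492097522049136, 'cx': 256.9289308928117, 'cy': 191.73126769260458, 'eye': [465.69881443207294, 59.12836196936449, 1041.8734667765548], 'orientation': [-3.0050069717194803, -0.03046504439867026, -1.5425289701333136]}
[-3.14002891e+00 -2.89073929e-04  2.70381125e+00]
```

View pics/top0b.png

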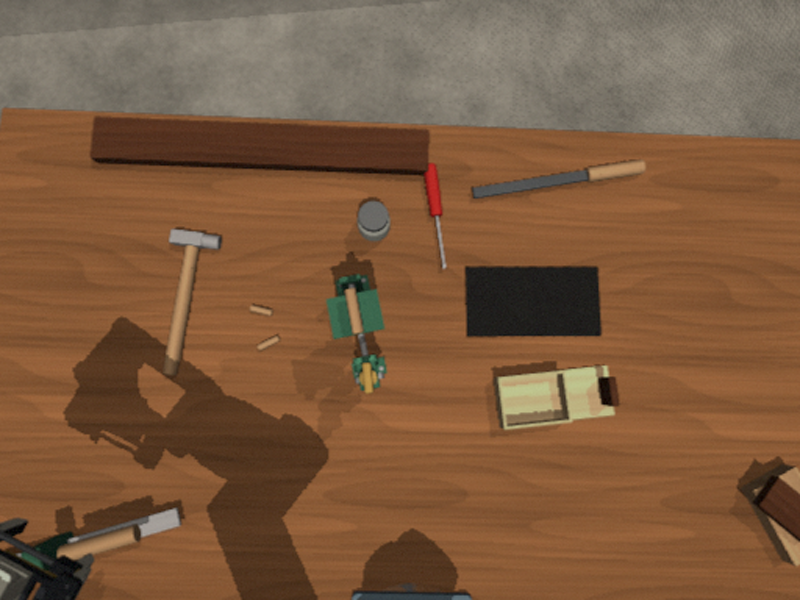

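View pics/scene0b.png

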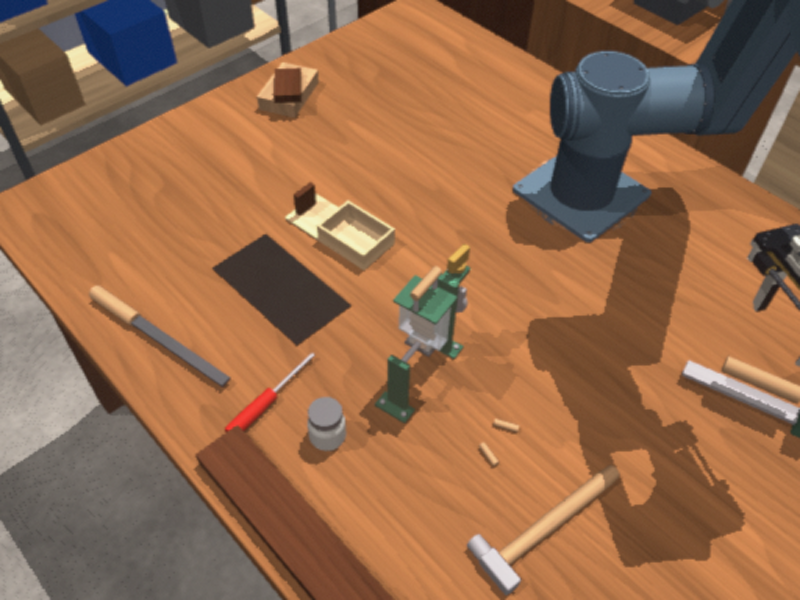

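Run:
```python
from h import *
crop('top0',150,168,260,253,7,'c1'); crop('top0',290,165,405,280,5.2,'c2')
```

```text
(no output)
```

View pics/c1.png

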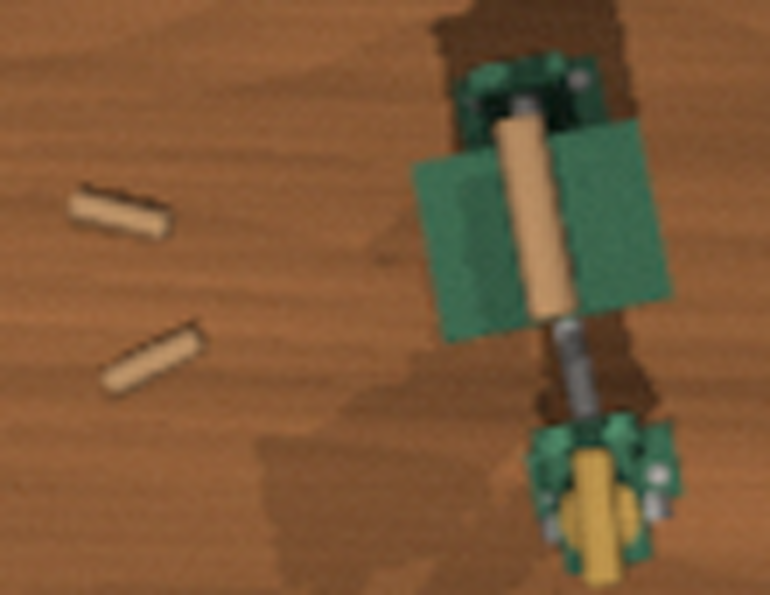

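View pics/c2.png

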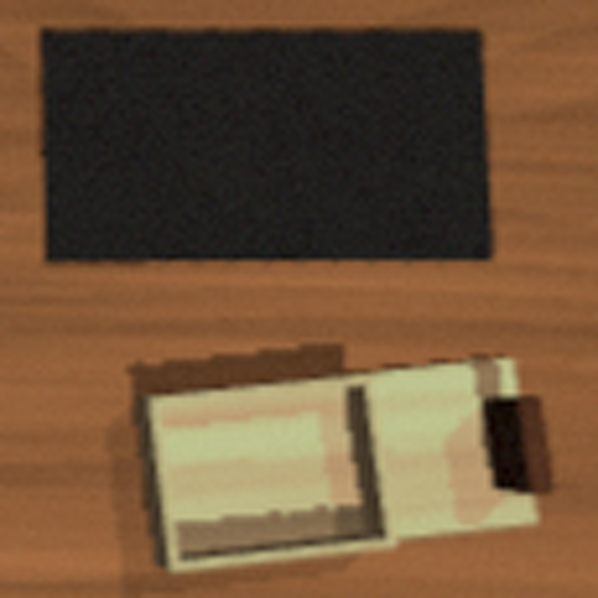

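Run:
```python
from h import *
np.set_printoptions(precision=1,suppress=True)
A=lambda u,v,z:p2w('top0',150+u/7-.5+.5/7,168+v/7-.5+.5/7,z)[:2]
B=lambda u,v,z:p2w('top0',290+u/5.2-.4,165+v/5.2-.4,z)[:2]
def ang(d):return np.degrees(np.arctan2(d[1],d[0]))
h=[A(519,120,250),A(553,315,250)];print('handle',h,np.mean(h,0),ang(h[0]-h[1]),np.linalg.norm(h[0]-h[1]))
P=[A(*c,211) for c in((412,165),(637,122),(670,297),(445,340))];print('plate',np.mean(P,0),ang(P[0]-P[3]),ang(P[1]-P[2]),ang(P[0]-P[1])-90,np.linalg.norm(P[0]-P[1]))
l=[A(592,450,226),A(601,583,226)];print('lock',np.mean(l,0),ang(l[0]-l[1]),np.linalg.norm(l[0]-l[1]))
for a,b in(((72,205),(168,226)),((106,380),(200,335))):
    d=[A(*a,9),A(*b,9)];print('dowel',np.mean(d,0),ang(d[0]-d[1]),np.linalg.norm(d[0]-d[1]))
M=[B(*c,3) for c in((41,30),(481,30),(493,259),(46,261))];print('mat',np.mean(M,0),ang(M[0]-M[1]),ang(M[3]-M[2]),ang(M[0]-M[3]),np.linalg.norm(M[0]-M[1]),np.linalg.norm(M[0]-M[3]))
T=[B(*c,42) for c in((150,397),(366,382),(388,541),(168,572))];print('box',np.mean(T,0),ang(T[0]-T[1]),ang(T[3]-T[2]),ang(T[0]-T[3]),np.linalg.norm(T[0]-T[1]),np.linalg.norm(T[0]-T[3]))
E_=[B(517,358,4),B(538,522,4)];print('end',np.mean(E_,0),ang(E_[0]-E_[1]),np.linalg.norm(E_[0]-E_[1]));print('board',B(537,444,58))
a=ang(np.array(T[0])-T[3])
S=lambda u,v,z:p2w('scene0',u/1.5625,v/1.5625,z)[:2]
print('scene: handle',S(427,283,250),'lock top',S(459,254,226),'board top',S(305,190,55),'dowels',S(507,426,6),S(488,454,6),'mat',[S(*c,3) for c in((214,267),(266,235),(350,303),(298,342))])
```

```text
handle [array([588.4, 111.3]), array([527.6,  98.3])] [558.  104.8] 12.067612098096602 62.12126489709144
plate [558.1 105.1] 13.166462220792098 12.512637480057194 12.850421391873553 74.88768008620403
lock [466.3  83.3] 5.991246441389401 41.76508392320749
dowel [581.4 286.4] 79.39989576863962 39.711650686661635
dowel [524.5 269.7] 117.76823244450898 41.107483653335755
mat [ 615.6 -211.1] 91.96438359753134 92.00359261284144 1.9728750545690235 248.80096173784816 129.26157685728194
box [ 436.5 -201.6] 95.53309022443112 99.25345176701826 6.266974254539549 115.00190678901913 90.24938178051859
end [ 457.  -354.2] 6.221676014156343 88.85814654507342
board [ 455.3 -337.7]
scene: handle [560.8 110.5] lock top [469.2  87.6] board top [ 453.4 -334. ] dowels [523.9 273.5] [583.4 287.5] mat [array([ 680.7, -329.7]), array([ 557.9, -331.2]), array([546.2, -91.7]), array([670.5, -86. ])]
```

```bash
cat >> h.py <<'E'
np.set_printoptions(precision=3,suppress=True)
SO=np.array([557.7,105.]);SY=0.2234
def st(x,y,z): c,s=np.cos(SY),np.sin(SY); return [SO[0]+c*x-s*y,SO[1]+s*x+c*y,z]
def D(yaw): return [np.pi,0,yaw]
def stat(s=''): print(s,'t%.1f'%robot.current_t(),np.array(robot.current_tcp_pos()),'F',np.array(robot.current_contact_force()),'g%.3f'%robot.current_gripper_width(),flush=True)
E
python3 - <<'E'
from h import *
p=robot.current_tcp_pos()
robot.move_linear([p[0],p[1],340],speed=250)
robot.move_ptp([454.5,-338,340],D(.108)); stat()
d=snap('top','top1'); snap('scene','scene1')
robot.move_ptp([454.5,-338,110],D(.108)); stat()
snap('scene','scene2')
crop('scene2',150,70,310,190,5,'c3')
E
```

```text
t3.8 [ 454.959 -337.29   340.115] F [-0.025 -0.06  -0.845] g0.997
 t4.8 [ 455.496 -338.891  111.331] F [ 0.008 -0.775  0.537] g1.000
```

View pics/c3.png

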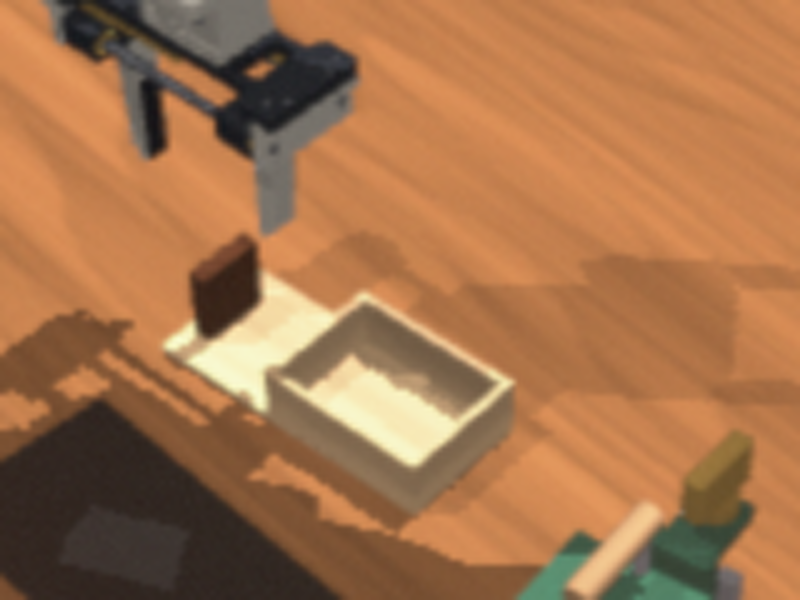

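Run:
```python
from h import *
print(robot.move_linear([454.5,-338,22],D(.108),speed=80,f_stop=12)); stat()
robot.move_gripper(0); stat('grip')
p=robot.current_tcp_pos()
robot.move_linear([p[0],p[1],p[2]+15],speed=40); robot.sleep(.4); stat('lift')
snap('scene','scene3'); snap('top','top3')
crop('scene3',150,70,310,190,5,'c4')
```

```text
False
 t6.1 [ 454.851 -338.352   22.552] F [-0.087 -0.023  0.241] g1.006
grip t7.3 [ 454.463 -337.987   21.989] F [-0.892  0.081 -1.072] g0.147
lift t8.2 [ 454.396 -337.919   36.809] F [-0.518  0.599 -1.785] g0.148
```

View pics/c4.png

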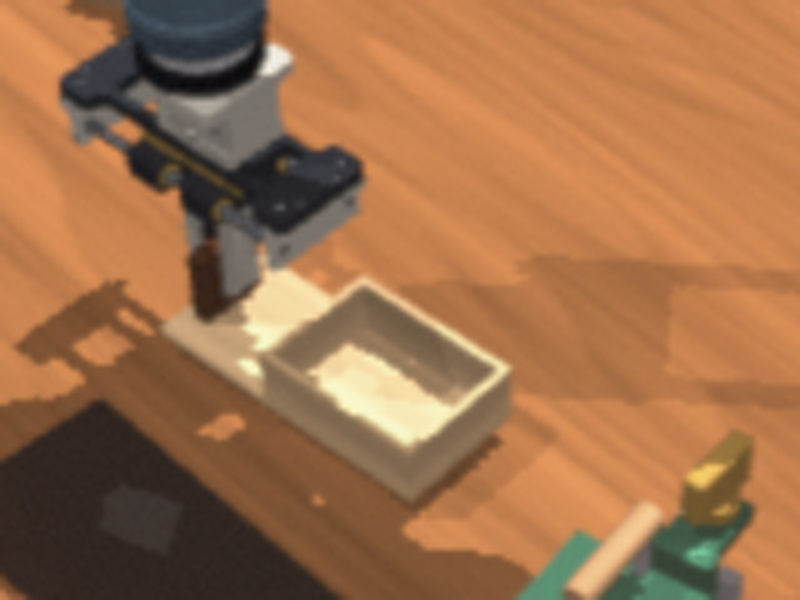

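Run:
```python
from h import *
robot.move_linear(st(0,-262,37),D(SY),speed=110); stat('pre')
robot.move_linear(st(0,-140,37),D(SY),speed=60); stat('in')
robot.move_linear(st(0,-140,21.5),D(SY),speed=30,f_stop=8); robot.sleep(.2); stat('down')
snap('scene','scene4'); snap('top','top4')
a=cv2.imread('pics/scene4.png')[120:290,180:350]; b=cv2.imread('pics/top4.png')[150:320,190:360]
cv2.imwrite('pics/c5.png',cv2.resize(np.hstack([a,b]),(800,400),interpolation=cv2.INTER_CUBIC))
```

```text
pre t10.7 [ 615.479 -150.851   36.99 ] F [-0.61  -1.002 -1.697] g0.153
in t12.9 [588.809 -31.794  37.001] F [-0.473  0.061 -2.032] g0.147
down t13.6 [588.552 -31.542  23.26 ] F [-0.853  0.53   5.797] g0.149
```

View pics/c5.png

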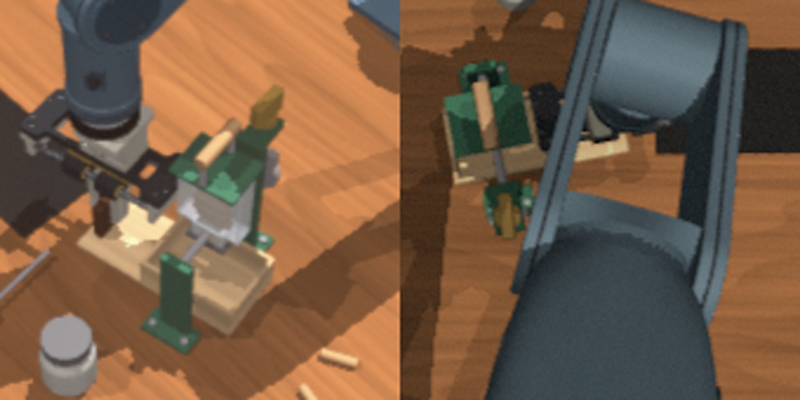

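Run:
```python
from h import *
robot.move_gripper(.5); stat('rel')
p=robot.current_tcp_pos(); robot.move_linear([p[0],p[1],330],speed=200)
robot.move_ptp(st(-94.5,0,330),D(SY-np.pi)); print(robot.current_qpos())
snap('scene','scene5')
robot.move_linear(st(-94.5,0,198),speed=100,f_stop=10); stat('at lock'); 
robot.move_gripper(0); robot.sleep(.2); stat('grip'); print(robot.current_ft_torque())
snap('scene','scene6'); print(robot.current_qpos())
a=cv2.imread('pics/scene5.png')[120:290,180:350]; b=cv2.imread('pics/scene6.png')[120:290,180:350]
cv2.imwrite('pics/c6.png',cv2.resize(np.hstack([a,b]),(800,400),interpolation=cv2.INTER_CUBIC))
```

```text
rel t14.4 [587.817 -31.434  22.627] F [-0.856  0.517  0.582] g0.501
[-0.058  0.063  1.503 -0.     1.576 -1.852]
at lock t20.1 [465.973  84.047 198.59 ] F [ 0.383 -0.619  0.591] g0.501
grip t21.0 [466.274  83.386 198.952] F [-0.225 -3.97   5.481] g0.134
[-0.806  0.063  0.001]
[-0.058  0.135  1.741 -0.001  1.263 -1.852]
```

View pics/c6.png

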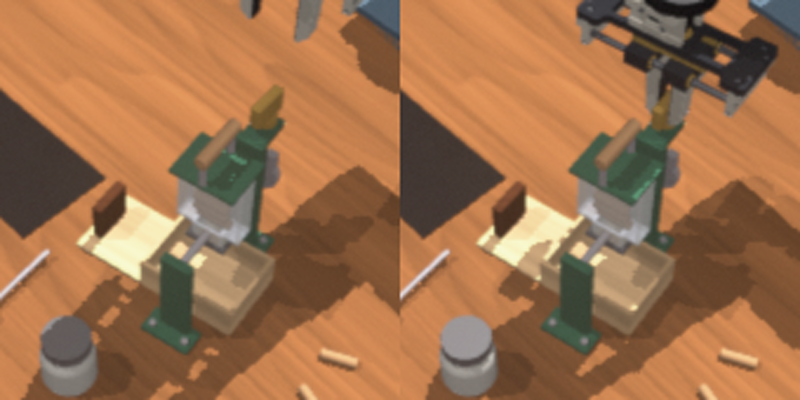

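Run:
```python
from h import *
p=np.array(robot.current_tcp_pos()); y0=SY-np.pi
for k in range(1,9):
    a=.29*k
    robot.move_linear([p[0],p[1],p[2]+6*a],D(y0-a),speed=6)
    stat(f'{a:.2f}'); print('  M',np.array(robot.current_ft_torque()))
robot.sleep(.2); stat('end'); print(robot.current_qpos())
```

```text
0.29 t21.7 [466.348  83.234 200.803] F [ 0.298 -3.151  1.746] g0.145
  M [-0.525 -0.071 -0.021]
0.58 t22.2 [466.374  83.191 202.516] F [ 0.113 -3.463  1.18 ] g0.138
  M [-0.716 -0.059 -0.044]
0.87 t22.6 [466.375  83.177 204.246] F [ 0.364 -4.524  2.709] g0.138
  M [-0.912 -0.072  0.001]
1.16 t23.0 [466.36   83.102 205.994] F [ 0.643 -5.052  2.292] g0.140
  M [-1.036 -0.09  -0.027]
1.45 t23.5 [466.345  83.043 207.742] F [-0.474 -5.629  2.689] g0.136
  M [-1.058 -0.107  0.032]
1.74 t23.9 [466.32   82.973 209.475] F [ 0.445 -5.074  2.041] g0.139
  M [-1.108 -0.035  0.017]
2.03 t24.4 [466.248  82.93  211.195] F [-0.1   -5.404  2.597] g0.138
  M [-1.193  0.004 -0.011]
2.32 t24.8 [466.093  82.972 212.994] F [-0.962 -6.253  3.126] g0.136
  M [-1.091  0.227 -0.019]
end t25.0 [466.098  83.002 213.01 ] F [-0.836 -5.144  2.882] g0.136
[-0.059  0.124  1.718 -0.001  1.3    0.463]
```

```bash
cat >> h.py <<'E'
def lean(a0,a1,n=4,sp=170,r=135):
    for a in np.linspace(a0,a1,n+1)[1:]:
        robot.move_linear(st(0,-r*np.sin(a),113+r*np.cos(a)-19),speed=sp)
def view(fn,tiles,w=400,h=400):
    cv2.imwrite(f'pics/{fn}.png',np.hstack([cv2.resize(cv2.imread(f'pics/{f}.png')[b:d,a:c],(w,h),interpolation=cv2.INTER_CUBIC) for f,a,b,c,d in tiles]))
E
python3 - <<'E'
from h import *
robot.move_gripper(.4); p=robot.current_tcp_pos()
robot.move_linear([p[0],p[1],320],speed=200)
snap('scene','s7')
robot.move_ptp(st(0,0,320),D(SY)); print(robot.current_qpos())
robot.move_linear(st(0,0,229),D(SY),speed=120,f_stop=10); stat('handle')
robot.move_gripper(0); robot.sleep(.2); stat('grip')
a=0
for b in(.3,.65,-.65):
    lean(a,b,n=3 if abs(b-a)<.5 else 6); a=b; stat(b); robot.sleep(1); stat()
snap('scene','s8')
view('c7',[('s7',180,120,350,290),('s8',180,120,350,290)])
E
```

```text
[-0.01   0.246  1.311 -0.     1.587  1.335]
handle t28.1 [558.155 104.976 229.917] F [0.19  0.153 0.13 ] g0.400
grip t28.8 [557.961 104.955 229.435] F [0.665 0.528 3.433] g0.165
0.3 t29.6 [566.681  65.67  222.662] F [ 2.23  -1.813  0.709] g0.164
 t30.6 [566.518  66.222 222.872] F [ 2.198  0.359 -2.333] g0.163
0.65 t31.3 [576.061  25.34  201.434] F [ 3.31   0.101 -1.735] g0.164
 t32.3 [575.972  25.611 201.666] F [4.637 3.272 0.849] g0.162
-0.65 t34.3 [539.641 184.428 200.715] F [ 2.322  1.029 -3.259] g0.164
 t35.3 [539.731 183.961 201.189] F [ 3.837 -3.358 -7.585] g0.160
```

View pics/c7.png

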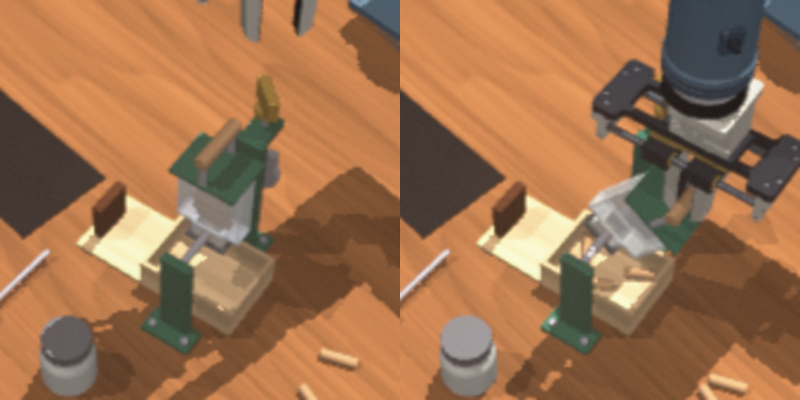

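Run:
```python
from h import *
a=-.65
for b in(.65,-.65,.65,-.65,.65,-.65):
    lean(a,b,n=6,sp=190); a=b; robot.sleep(1)
stat(); snap('scene','s9')
lean(a,.6,n=6); stat(); snap('scene','s10')
view('c8',[('s9',200,150,330,290),('s10',200,150,330,290)],400,430)
```

```text
t52.1 [540.357 184.213 201.406] F [ 4.192  3.5   -2.078] g0.162
 t54.1 [574.475  30.799 204.576] F [ 2.036  0.476 -2.182] g0.159
```

View pics/c8.png

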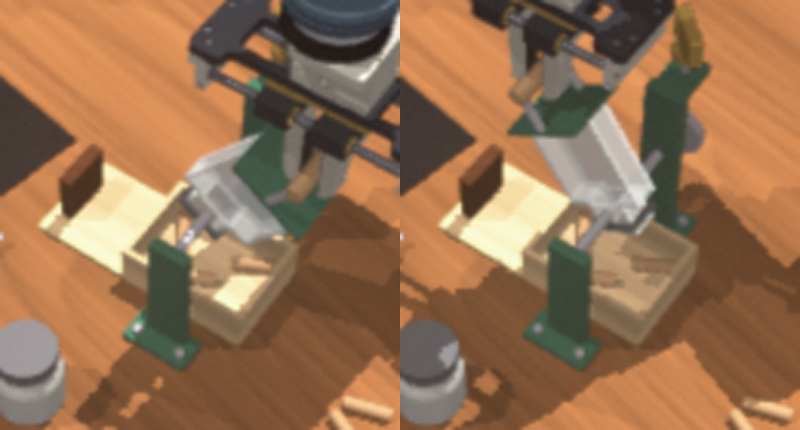

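Run:
```python
from h import *
a=.6
for b in(-.68,.68,-.65,0):
    lean(a,b,n=6,sp=190); a=b; robot.sleep(1 if b else .2)
    if b==.68: snap('scene','s11')
stat(); snap('scene','s12')
robot.move_gripper(.4); stat()
robot.move_linear(st(0,0,330),speed=200); robot.move_ptp(st(-94.5,-1,330),D(SY-np.pi-2.32))
snap('scene','s13')
view('c9',[('s11',235,165,315,265),('s13',235,150,315,250)],400,500)
```

```text
t64.4 [557.073 104.854 228.636] F [-3.261 -2.712  3.293] g0.166
 t65.0 [557.783 105.054 228.966] F [0.547 0.238 0.323] g0.402
```

View pics/c9.png

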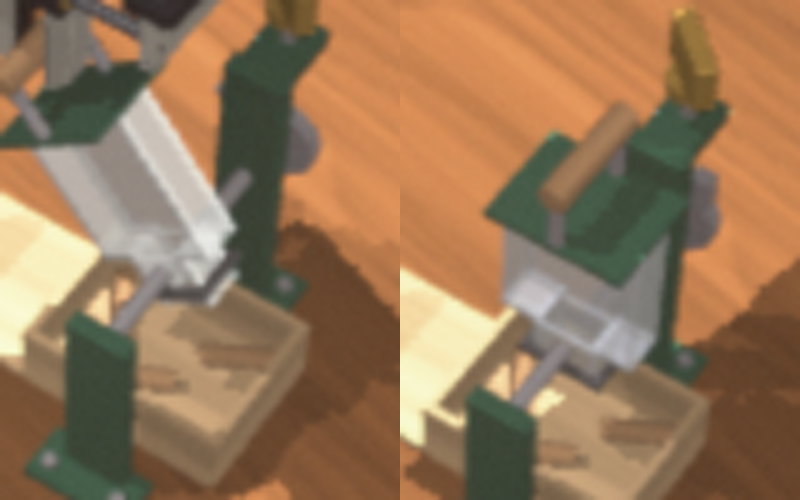

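Run:
```python
from h import *
print(robot.current_qpos())
y0=SY-np.pi-2.32
x,y=466.1,83.0
robot.move_linear([x,y,213],D(y0),speed=110,f_stop=10); stat('at')
robot.move_gripper(0); robot.sleep(.1); stat('grip')
for k in range(1,10):
    a=min(.29*k,2.42)
    robot.move_linear([x,y,213-6*min(a,2.35)],D(y0+a),speed=6)
    print('%.2f'%a,np.array(robot.current_ft_torque()),np.array(robot.current_contact_force()))
robot.sleep(.2); stat('end'); print(robot.current_ft_torque(),robot.current_qpos())
```

```text
[-0.06   0.065  1.503  0.     1.575  0.468]
at t67.8 [466.614  82.975 213.665] F [-0.249 -0.529  1.435] g0.402
grip t68.4 [466.202  83.016 213.222] F [ 0.367 -0.355  1.98 ] g0.138
0.29 [0.003 0.169 0.11 ] [-1.318  0.031  4.154]
0.58 [0.022 0.228 0.098] [-0.287  1.039  5.281]
0.87 [-0.024  0.283  0.1  ] [-1.268 -0.715  5.485]
1.16 [0.022 0.304 0.078] [-0.989 -0.238  5.198]
1.45 [0.047 0.337 0.104] [-1.796  1.263  5.333]
1.74 [0.031 0.28  0.072] [-2.077 -0.678  5.405]
2.03 [0.01  0.282 0.072] [-1.596  0.063  5.625]
2.32 [0.045 0.271 0.068] [-1.112  0.034  4.78 ]
2.42 [ 0.092  0.172 -0.646] [ 0.071 -0.305  4.972]
end t72.4 [466.306  82.97  199.117] F [-1.769 -0.494  4.957] g0.142
[ 0.084  0.203 -0.599] [-0.06   0.135  1.74   0.     1.265 -1.951]
```

Run:
```python
from h import *
robot.move_gripper(.35); p=robot.current_tcp_pos(); robot.move_linear([p[0],p[1],330],speed=200)
snap('scene','s14'); snap('top','t14')
cv2.imwrite('pics/c10.png',np.vstack([np.hstack([cv2.resize(cv2.imread(f'pics/{f}.png')[130:290,200:360],(400,300)) for f in('scene5','s14')]),np.hstack([cv2.resize(cv2.imread('pics/t14.png')[150:270,140:300],(400,300)),cv2.resize(cv2.imread('pics/s14.png')[230:310,260:366],(400,300))])]))
```

```text
(no output)
```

View pics/c10.png

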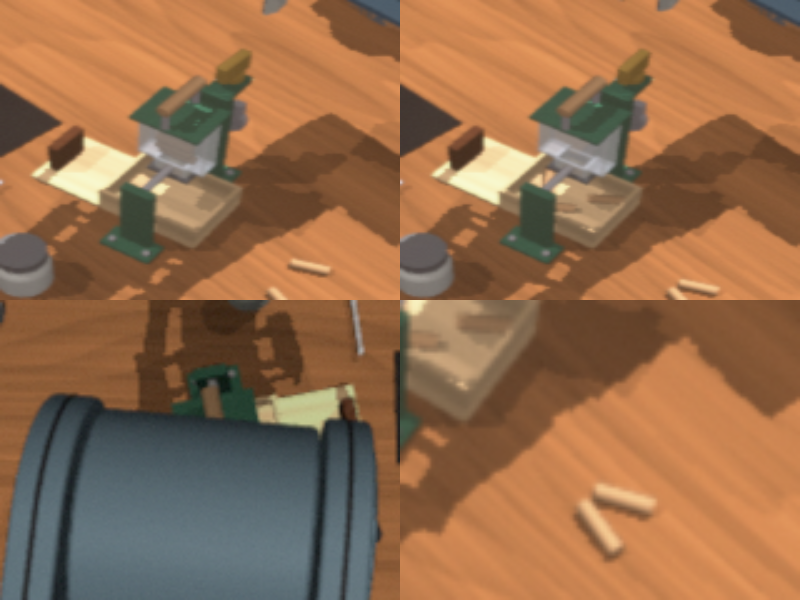

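Run:
```python
from h import *
robot.move_ptp(st(0,-140,330),D(SY)); print(robot.current_qpos())
robot.move_gripper(.5)
robot.move_linear(st(0,-140,22),D(SY),speed=150,f_stop=12); stat('at')
robot.move_gripper(0); robot.sleep(.2); stat('grip')
robot.move_linear(st(0,-140,37),speed=40); stat('lift')
robot.move_linear(st(0,-262,37),speed=80); stat('out')
robot.move_linear([618.7,-301.1,37],D(.0347),speed=100); stat()
robot.move_linear([618.7,-301.1,24],speed=30,f_stop=8); robot.sleep(.2); stat('down')
robot.move_gripper(.5); stat('rel')
p=robot.current_tcp_pos(); robot.move_linear([p[0],p[1],300],speed=200)
robot.move_ptp([400,250,330],D(np.pi/2+.9)); stat()
snap('top','t15'); snap('scene','s15')
crop('t15',290,160,400,242,7.2,'c11'); crop('t15',145,180,235,242,8,'c12')
```

```text
[-0.242  0.286  1.232  0.     1.624  1.104]
at t79.1 [589.236 -31.64   22.712] F [-0.428  0.726 -0.279] g0.501
grip t79.9 [588.755 -31.525  22.05 ] F [-0.629  0.239  0.975] g0.149
lift t80.5 [588.823 -31.551  37.245] F [ 0.788 -0.479 -1.837] g0.148
out t82.1 [ 615.636 -149.914   37.004] F [-0.689 -0.86  -2.803] g0.151
 t83.8 [ 618.74  -300.346   37.022] F [ 0.691 -0.074 -2.427] g0.149
down t84.4 [ 618.673 -300.85    24.929] F [ 0.167 -0.287  5.439] g0.149
rel t85.1 [ 617.951 -300.467   23.853] F [0.524 0.69  0.446] g0.498
 t88.8 [400.519 249.63  329.877] F [ 0.204 -0.486 -0.395] g0.498
```

View pics/c11.png

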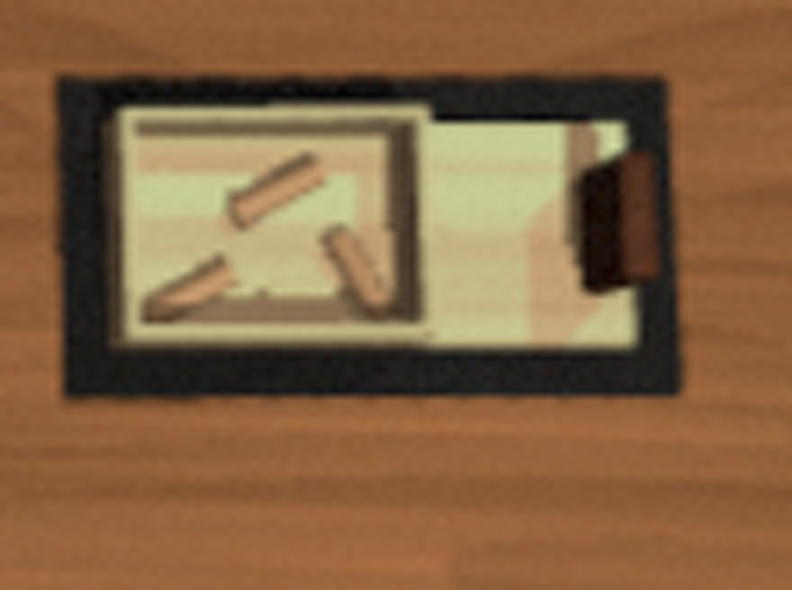

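View pics/c12.png

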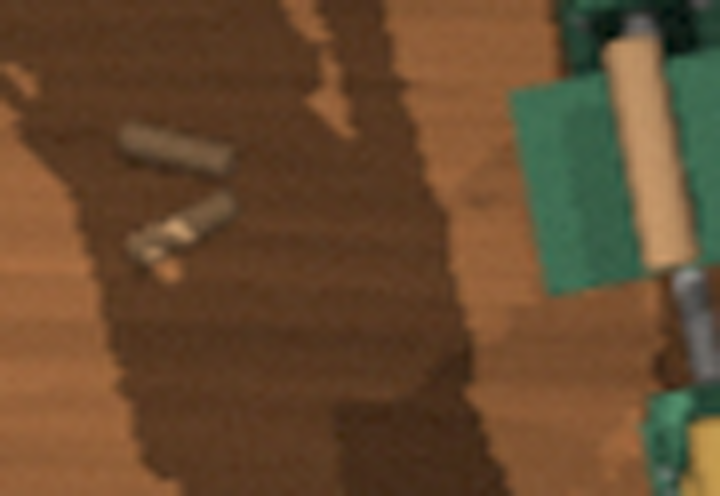

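Run:
```python
from h import *
np.set_printoptions(precision=1,suppress=True)
ang=lambda d:np.degrees(np.arctan2(d[1],d[0]))
C=lambda u,v,z:p2w('t15',145+u/8-.45,180+v/8-.45,z)[:2]
for a,b in(((120,135),(234,162)),((130,248),(236,203))):
    d=[C(*a,8),C(*b,8)];print('dowel',d,np.mean(d,0),ang(d[0]-d[1]),np.linalg.norm(d[0]-d[1]))
S=lambda u,v:p2w('s14',260+u*.265-.4,230+v*.2667-.4,8)[:2]
print('scene A',S(600,528),S(580,508),S(614,549),'B',S(625,499),S(597,492),S(655,505))
B=lambda u,v,z:p2w('t15',290+u/7.2-.43,160+v/7.2-.43,z)[:2]
M=[B(*c,3) for c in((57,77),(666,77),(682,393),(65,396))];mc=np.mean(M,0);print('mat',mc,ang(M[0]-M[1]),ang(M[3]-M[2]),ang(M[0]-M[3]),ang(M[1]-M[2]))
E_=[B(627,122,7),B(638,348,7)];T=[B(*c,45) for c in((117,106),(430,105),(425,342),(114,346))]
yv=ang(E_[0]-E_[1]);print('end',np.mean(E_,0),yv,np.linalg.norm(E_[0]-E_[1]),'box',np.mean(T,0),ang(T[0]-T[1])-90,ang(T[3]-T[2])-90,ang(T[0]-T[3]),np.linalg.norm(T[0]-T[1]),np.linalg.norm(T[0]-T[3]))
print('tote origin est', np.mean(E_,0)+105*np.array([-np.sin(.035),np.cos(.035)]), np.mean(T,0)-45*np.array([-np.sin(.035),np.cos(.035)]))
```

```text
dowel [array([586.3, 307.1]), array([578. , 266.4])] [582.2 286.7] 78.41485877563908 41.492226366638945
dowel [array([546.4, 301. ]), array([563.5, 264.9])] [554.9 282.9] 115.27152257831985 39.96245013755632
scene A [552.6 580.8] [551.5 565.8] [556.7 593.7] B [527.2 580.4] [536.1 566.8] [517.  594.5]
mat [ 616.1 -211.1] 91.96490242313695 92.02682927565893 2.1668561314287214 1.7975748406075516
end [ 619.  -316.9] 1.8095210937223207 91.62092670118383 box [ 612.9 -162.7] 2.1301069181787398 2.518330086839981 -0.1375267408536089 122.23142913759456 93.29966699586761
tote origin est [ 615.3 -211.9] [ 614.4 -207.6]
```

```bash
cat >> h.py <<'E'
def pick(x,y,yaw,op):
    robot.move_gripper(op); robot.move_ptp([x,y,120],D(yaw))
    s=robot.move_linear([x,y,3],D(yaw),speed=90,f_stop=6); stat(f'down {s}')
    if s and robot.current_tcp_pos()[2]>7: return False
    robot.move_gripper(0); robot.sleep(.1); robot.move_linear([x,y,60],speed=80); stat('lifted')
    return robot.current_gripper_width()>.08
def drop(x,y,yaw):
    p=robot.current_tcp_pos(); robot.move_linear([p[0],p[1],300],speed=220)
    robot.move_ptp([x,y,300],D(yaw)); robot.move_linear([x,y,90],D(yaw),speed=200)
    stat('over'); robot.move_linear([x,y,28],speed=80,f_stop=8); stat('drop'); robot.move_gripper(.33)
    robot.sleep(.2); robot.move_linear([x,y,300],speed=220)
E
python3 - <<'E'
from h import *
if pick(588.8,300.5,1.379,.26): drop(624,-166,.035)
stat(); snap('top','t16'); snap('scene','s16')
E
```

```text
down False t92.1 [589.353 300.677   3.77 ] F [0.224 0.129 0.521] g0.259
lifted t93.4 [588.433 300.4    59.655] F [ 0.047  0.864 -1.18 ] g0.121
over t97.5 [ 624.934 -166.19    91.351] F [ 0.183 -1.18  -0.154] g0.122
drop t98.5 [ 624.381 -166.165   28.351] F [ 0.427 -0.38   0.798] g0.123
 t100.6 [ 623.434 -165.762  298.545] F [-0.262  0.02   0.213] g0.328
```

Run:
```python
from h import *
a=cv2.resize(cv2.imread('pics/t16.png')[180:243,145:205],(480,504),interpolation=cv2.INTER_CUBIC)
b=cv2.resize(cv2.imread('pics/s16.png')[110:236,125:203],(312,504),interpolation=cv2.INTER_CUBIC)
cv2.imwrite('pics/c13.png',np.hstack([a,b]))
```

```text
(no output)
```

View pics/c13.png

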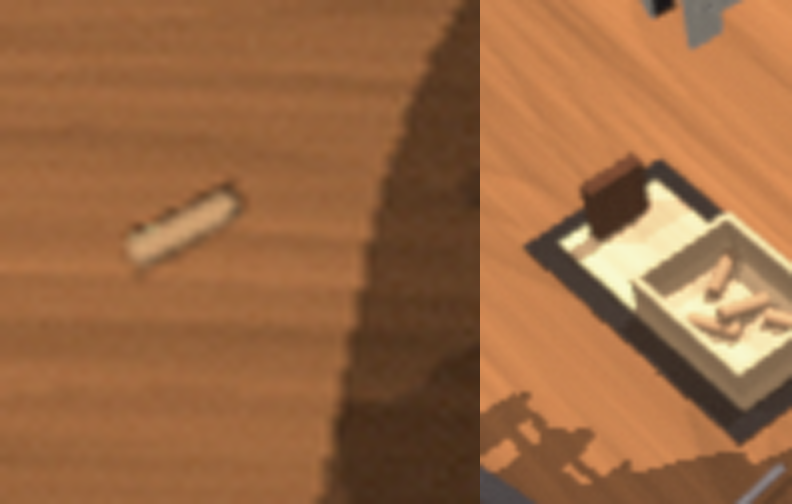

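Run:
```python
from h import *
p=robot.current_tcp_pos(); robot.move_ptp([555,283,300],D(2.012))
if pick(554.7,283.2,2.012,.4): drop(612,-158,.035)
robot.move_ptp([380,250,330],D(2.4)); stat(); snap('top','t17'); snap('scene','s17')
a=cv2.resize(cv2.imread('pics/t17.png')[150:250,140:390],(750,300),interpolation=cv2.INTER_CUBIC)
b=cv2.resize(cv2.imread('pics/s17.png')[110:290,130:355],(375,300),interpolation=cv2.INTER_CUBIC)
c=cv2.resize(cv2.imread('pics/t17.png')[165:225,290:385],(375,300),interpolation=cv2.INTER_CUBIC)
cv2.imwrite('pics/c14.png',np.vstack([a,np.hstack([b,c])]))
```

```text
down False t105.0 [555.226 283.38    3.707] F [0.714 0.192 0.32 ] g0.405
lifted t106.5 [554.36  283.086  59.705] F [-0.179 -0.468 -0.055] g0.125
over t110.5 [ 612.928 -158.172   91.304] F [-0.764  0.577  0.171] g0.125
drop t111.2 [ 610.036 -157.025   31.375] F [-0.347  0.191 -0.456] g0.123
 t115.1 [380.471 249.685 329.772] F [-0.417  0.174 -0.73 ] g0.333
```

View pics/c14.png

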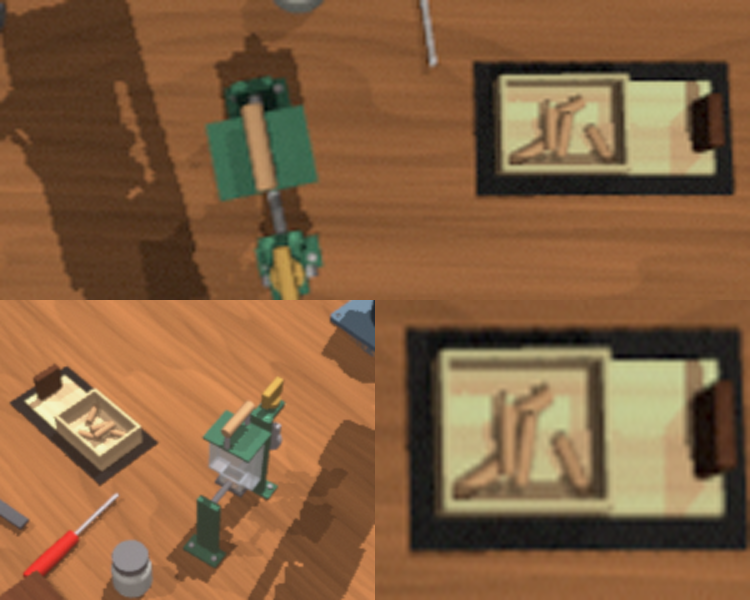

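Run:
```python
from h import *
g=[cv2.imread(f'pics/{f}.png',0).astype(np.float32) for f in('t15','t17')]
for (a,b,c,d) in((345,170,385,215),(300,170,350,212),(225,180,250,253)):
    print(cv2.phaseCorrelate(g[0][b:d,a:c],g[1][b:d,a:c],cv2.createHanningWindow((c-a,d-b),cv2.CV_32F)))
robot.hand_in(); print(robot.current_t())
```

```text
((-0.07706663740840725, 0.6900952222305534), 0.9926857407887777)
((-0.0938402495797348, 0.8240596551032908), 0.7550932816399468)
((0.5108381307297094, 0.5973585935973631), 0.984894428507487)
the job is handed in; nothing more can be done
the job is handed in; nothing more can be done
```

The job is done and handed in at about 115 s on the robot's clock, well under the 210 s limit.

**What I did**
- I put the tote under the neck and turned the lock 2.32 rad loose.
- I rocked the bottle about 0.65 rad each way until all three jammed dowels had dropped into the box.
- I set the bottle upright and screwed the lock back until it hit its hard stop (0.6 N m felt).
- I carried the tote level to the mat, released it, then picked the two spilt dowels into it. One of them had been knocked next to the other during the run, so I measured it again first.

**What the last checks showed**
- All five dowels are in the box and the bottle is empty. I could see only two spilt dowels, so I take the third as absent.
- The bottle is upright, and the lock wing looks as it did at the start.
- When set down on the mat, the end of the tote gave its centre within about 1 mm of the mat's, with both turned about 2°. The rim of the box gave about 4 mm along y instead; I judged the rim reading less reliable.
- Between placing the tote and the last picture it appears to have shifted by about 0.7–0.8 pixels (roughly 2 mm). The fixed stand shows a similar shift of 0.5–0.6 pixels, so I put this down to picture noise. I saw that figure only as I handed in.
- The glue jar and screwdriver were in the last pictures and look untouched. The hammer was not in them; the arm did not go near it.

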